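# Clear and open the water bath

## Robot

A 6-joint arm with a two-finger parallel gripper is mounted at the origin on the work surface. World frame = base frame: x ahead of the robot, y to its left, z up, the work surface at z = 0. Lengths are in m, angles in rad, forces in N, time in s.
With the tool pointing down it reaches from about 0.25 to 0.8 m from the base axis. Payload 8.5 kg.
Tool frame: the origin (TCP) lies on the mounting face of the last link; the fingertips stand 173 mm ahead of it and the grasp point (between the pads) lies 155 mm ahead of it; y points along the fingers, x is the direction in which the jaws open and shut, and the axes are right-handed (so a half turn about y gives the same grasp; the last joint's range is limited). The gripper opens to 85 mm and grips with 20 to 120 N. Pads are 22 mm wide; open, the fingers measure 114 mm over their backs; the gripper's body (76 mm by 85 mm) begins 54 mm behind the grasp point. The pads swing forward as they close: fully open they stand 13 mm farther back than shut.
Start: joints at [-1.263, 0.238, -0.013, 1.319, 0, 1.571], TCP at [0.159, -0.5, 0.405] pointing down, gripper open.
Joint ranges: [-2.66, 2.66], [-1.03, 1.9], [-1.14, 1.46], [-1.82, 2.27], [-1.45, 1.34], [-3.14, 3.14]. Speed limits (rad/s): [2.22, 2.22, 2.79, 3.14, 3.14, 3.14].

## Interface

Orientations are given as a unit quaternion [x, y, z, w].
In Python, from station import bot, get_image, get_calibration gives the robot as it stands. The module is installed in compiled form; this text tells all that it offers.
- The arm moves only by the tool servo_tool, never from a script. Its argument "steps" is a list of rows, each an object with "slide": the shift along the tool's x, y, z in cm, a list of three; "dr": the turn, a rotation vector about the tool's x, y, z in rad, a list of three. A call has 1 to 8 rows; each row is the pose to reach, as a shift and turn from the pose commanded when the call began, along the tool's axes at that moment; what a row does not reach only later rows make up. A row lasts 1/12 s, in which the tool goes at most 41.7 mm and 7.16 degrees, less where a joint would pass 70% of its speed; a pose out of reach is approached as far as the arm can. A call with a gripper value outside its range is refused whole. "gripper" is the opening, from 0 (shut) to 1 (fully open), set as the call begins (left out, the last holds). The fingers move at their own pace and stop on an object; "force" is the grip in N (left out, the last holds). Time passes only in rows, so rows that repeat a pose let the fingers close. It gives the time, the measured TCP pose, the force and the opening at its end, in the units of the state.
- bot.get_state(): the state, without advancing time (a new reading comes with each control period).
- get_image(name): name is "scene" or "top" or "wrist"; returns the picture (384x512x3 uint8, red, green, blue); there is no depth.
- get_calibration(name): a dict with "camera_matrix" (3x3 intrinsics, pixels), "origin" and "attitude" of the camera in the world; the wrist camera has in their place "tool_from_camera" (4x4, takes a point from camera to tool coordinates, whose origin is the TCP and whose axes are the tool frame's). Camera axes: x right, y down, z forward; pixel columns grow to the right and rows downward; lengths in m; the calibration is good to about 2 mm. A picture is of the moment at which its call begins: read the wrist's pose just before it. get_calibration takes no time and is no camera call.
- bot.finish_job(): hands the job in, once; it reports no verdict.
The state is a dict: "clock": time; "joints": joint angles; "dq": joint speeds; "joint_efforts": joint torques, N m; "ee_pos": TCP position; "eef_rot": TCP orientation; "force": force on the tool from outside, world axes, zero at the start; "ft_torque": the same for the moment, N m; "width": finger opening in m.
Only numpy, scipy, OpenCV 4.12 (cv2) and the standard library are available. Lean on these libraries where they do the work, as an engineer would, in place of code of your own. Each camera call takes 0.05 s, during which the arm holds its last target. There are 200 camera calls.

## Task

Move the blue-handled spatula off the water bath's lid: lay it gently in the empty half of the white tray, flat and parallel with the two spatulas there, handle at the same end as theirs, and let go of it. Then lift the steel lid by its black knob, keeping it level, and finish while still holding it, steady and level, straight above the bath's opening and about 10 cm clear of the bath. Leave the other spatulas, the flask, the jug and the wash bottle where they are.

Things in the scene. Friction and masses are not known exactly. Their poses are not given: they have to be found in the camera images.
- bath: white box-shaped electric water bath, fixed, 150 mm high, with a flat top deck. Origin: at bench level under the centre of its round opening (194 mm across). In its own frame it covers x -135 to 135 and y -135 to 210; the module at its +y end carries a blue control panel. z up
- lid: round stainless lid, 220 mm across, rim 6 mm thick, closing the bath's opening; beneath it a plug 180 across reaches 10 mm into the opening. Origin: its centre, at the underside of the rim (so 150 mm above the bench while shut, its flat top at 156). z is its upward axis; loose, lifts straight off; about 450 g (hidden, 337 to 585), centre of mass on its axis
- lid_knob (a point): middle of the grip of the black knob at the centre of the lid: round, 32 mm across, from 18 to 46 mm above the lid's origin (this point at 32), on a stem 18 across
- spatula: lab spatula, 170 mm long, flat, its axis along its own x: a blue plastic handle 90 long x 14 wide x 12 high at the -x end (x -85 to +5), then a thin steel blade 3 high, 8 wide (16 in its last 30) to x = +85. Origin: mid-length, underside. 45 g. It starts flat on the lid's top, beside the knob (its axis about 65 mm from the knob's axis)
- spatula_grip (a point): point on the blue spatula's handle at its centre of mass (20 mm from its origin towards the handle end, 6 mm above its underside): the place to pinch it
- spatula_tip (a point): blade end of the blue spatula (x = +85 mm)
- tray: shallow white open tray, fixed, 220 (x) x 170 (y) x 18 high, walls and floor 4 thick. Origin: centre of its underside. The two spatulas in it lie along its x with their handles at its -x end, in its +y half (at about y = +25 and +55); its -y half is empty
- tray_free (a point): middle of the empty half of the tray, on its inner floor (tray x = 0, y = -40, z = 4 mm)
- spatula_a: lab spatula, 170 mm long, flat, its axis along its own x: a green plastic handle 90 long x 14 wide x 12 high at the -x end (x -85 to +5), then a thin steel blade 3 high, 8 wide (16 in its last 30) to x = +85. Origin: mid-length, underside. 45 g. Lies in the tray; leave it
- spatula_b: lab spatula, 170 mm long, flat, its axis along its own x: a yellow plastic handle 90 long x 14 wide x 12 high at the -x end (x -85 to +5), then a thin steel blade 3 high, 8 wide (16 in its last 30) to x = +85. Origin: mid-length, underside. 45 g. Lies in the tray; leave it
- flask: conical glass flask, 84 mm across, 125 high, standing on the bench; leave it. Origin: centre of its underside
- jug: clear plastic measuring jug with a handle, 84 mm across, 100 high, standing on the bench; leave it. Origin: centre of its underside
- wash_bottle: white bottle with a red cap, 64 mm across, 150 high, standing on the bench; leave it. Origin: centre of its underside
There are look-alikes about, which are no part of the job. Of the things shaped like the lid, the stainless one is meant. Of the things shaped like the spatula, the blue one is meant.

How it is judged:
On the way, in this order (a step that is already met when the one before it is completed fails the run):
1. the blue spatula lies flat in the empty half of the tray, parallel with the others, handle at the same end, released; the lid is still on the bath (y of spatula_grip in the frame of tray between -0.08 and -0.01 m and x of spatula in the frame of tray between -0.03 and 0.03 m and z of spatula in the frame of tray below 0.01 m and angle between spatula's own z axis and vertical below 0.1 rad and angle between the x axis of spatula and the x axis of tray, either way round below 0.26 rad and x of spatula_tip in the frame of tray above 0.03 m and linear speed of spatula below 0.03 m/s and contact force between the fingers and spatula below 0.05 N and z of lid in the frame of bath below 0.17 m), for 0.3 s.
2. the lid is held by the fingers, level, at least 5 cm clear of the bath (z of lid in the frame of bath above 0.2 m and angle between lid's own z axis and vertical below 0.12 rad and contact force between the fingers and lid above 1 N and contact force between lid and bath below 0.05 N), for 0.5 s.
At the end, for the whole second after the job is handed in: Blue spatula released in the tray's empty half, flat, within 15 deg of parallel, handle at the same end as the others; fingers holding the lid 5 to 19 cm above the bath's deck, within 7 cm of over the opening, within 7 deg of level, still (under 3 cm/s), touching only the gripper (all of step 2 and y of spatula_grip in the frame of tray between -0.08 and -0.01 m and x of spatula in the frame of tray between -0.03 and 0.03 m and z of spatula in the frame of tray below 0.01 m and angle between spatula's own z axis and vertical below 0.1 rad and angle between the x axis of spatula and the x axis of tray, either way round below 0.26 rad and x of spatula_tip in the frame of tray above 0.03 m and linear speed of each of spatula, lid below 0.03 m/s and contact force between the fingers and spatula below 0.05 N and z of lid in the frame of bath below 0.34 m and horizontal distance between lid and bath below 0.07 m and angular speed of lid below 0.2 rad/s); the arm keeps its last pose, push and grip.
It fails at once if the lid is tipped by more than 17 degrees (angle between lid's own z axis and vertical above 0.3 rad).
It fails at once if the blue spatula is dropped or thrown into the tray (faster than 0.5 m/s close above it) (horizontal distance between spatula and tray below 0.12 m and z of spatula in the frame of tray below 0.03 m and linear speed of spatula above 0.5 m/s).
It fails at once if one of the other spatulas is pushed more than 3 cm or tipped over (distance of any of spatula_a, spatula_b from where it was at the start of the episode above 0.03 m or angle between any of spatula_a, spatula_b's own z axis and vertical above 0.4 rad).
It fails at once if the flask, jug or wash bottle is pushed more than 3 cm or tipped over (distance of any of flask, jug, wash_bottle from where it was at the start of the episode above 0.03 m or angle between any of flask, jug, wash_bottle's own z axis and vertical above 0.4 rad).
It also fails if it takes over 56 s, if anything falls off the work surface, if the arm or the gripper's body presses on something with over 40 N, if the wrist force passes 120 N, or if a joint passes its speed limit or range.

## Working session

There is one attempt and no reset: what is moved stays moved. The work goes in short steps, Python scripts to look and compute and a tool call to move; the robot and the scene stay as the last step left them, time stands still between calls to the robot, and variables do not carry over. Pictures are saved under pics/ and viewed, about 8 in all and at most 12, crops included, and the job is handed in when it is done.

Besides the shell and the picture viewer there is one more tool, called as a command line: name --argument value ..., lists and objects as JSON in quotes. servo_tool: Moves the arm, as the interface text tells. Its arguments: {"type":"object","properties":{"steps":{"type":"array"},"gripper":{"type":"number"},"force":{"type":"number"}},"required":["steps"]}

```bash
mkdir -p pics; cat > h.py <<'E'
import numpy as np, cv2
from scipy.spatial.transform import Rotation as R
from station import bot, get_image, get_calibration
def save(n,f,crop=None,s=1):
    im=get_image(n)[:,:,::-1]
    if crop: a,b,c,d=crop; im=im[b:d,a:c]
    cv2.imwrite(f,cv2.resize(im,None,fx=s,fy=s,interpolation=cv2.INTER_CUBIC))
def cam(n,st=None):
    c=get_calibration(n);K=np.array(c["camera_matrix"])
    if n=="wrist":
        T=np.array(c["tool_from_camera"]);r=R.from_quat(st["eef_rot"]).as_matrix()
        return K,np.array(st["ee_pos"])+r@T[:3,3],r@T[:3,:3]
    a=np.array(c["attitude"]);A=a if a.shape==(3,3) else R.from_quat(a).as_matrix()
    return K,np.array(c["origin"]),A
def ray(n,uv,z,st=None):
    K,o,A=cam(n,st)
    out=[]
    for (u,v),zz in zip(uv,np.broadcast_to(z,len(uv))):
        d=A@np.linalg.solve(K,[u,v,1.]);out.append(o+d*(zz-o[2])/d[2])
    return np.array(out)
E
python3 - <<'E'
from h import *
for n in("top","scene"): save(n,f"pics/{n}0.png",s=1.5)
for n in("top","scene","wrist"): print(get_calibration(n))
print(bot.get_state())
E
```

```text
{'camera_matrix': array([[403.90931705,   0.        , 256.4944226 ],
       [  0.        , 403.90931705, 197.2815168 ],
       [  0.        ,   0.        ,   1.        ]]), 'origin': array([ 0.41356463, -0.15032073,  1.25818607]), 'attitude': array([ 0.71631978, -0.69641194,  0.03830591, -0.0207133 ])}
{'camera_matrix': array([[409.66559904,   0.        , 255.00232191],
       [  0.        , 409.66559904, 189.5987579 ],
       [  0.        ,   0.        ,   1.        ]]), 'origin': array([ 1.11749177, -0.37541784,  1.24910189]), 'attitude': array([ 0.7894872 ,  0.5561807 , -0.15225712, -0.21021596])}
{'camera_matrix': array([[269.73031881,   0.        , 254.11632666],
       [  0.        , 269.73031881, 187.06163515],
       [  0.        ,   0.        ,   1.        ]]), 'tool_from_camera': array([[ 9.99999677e-01, -1.45172499e-04, -7.89983250e-04,
        -7.12235322e-04],
       [ 7.14721169e-04, -2.87950760e-01,  9.57644949e-01,
         3.07882551e-02],
       [-3.66499987e-04, -9.57645205e-01, -2.87950563e-01,
         7.46333126e-02],
       [ 0.00000000e+00,  0.00000000e+00,  0.00000000e+00,
         1.00000000e+00]])}
{'clock': 0.1, 'joints': array([-1.26301336e+00,  2.38717862e-01, -1.41690246e-02,  1.31918469e+00,
        3.18662210e-05,  1.57080502e+00]), 'dq': array([ 0.00107161, -0.00207332,  0.00124402, -0.00164755,  0.00098558,
       -0.00039158]), 'joint_efforts': array([ 8.75795977e-04, -5.39718997e+01,  3.46999705e+01,  1.34116868e-02,
       -3.70407884e-05, -7.70865739e-06]), 'ee_pos': array([ 0.1590068 , -0.50018869,  0.40414366]), 'eef_rot': array([-0.57045622,  0.4178083 , -0.41709378,  0.57100675]), 'force': array([ 0.59082995, -0.33610771, -0.25430603]), 'ft_torque': array([ 0.02937963,  0.04648966, -0.00616644]), 'width': 0.08524014653119576}
```

View pics/top0.png

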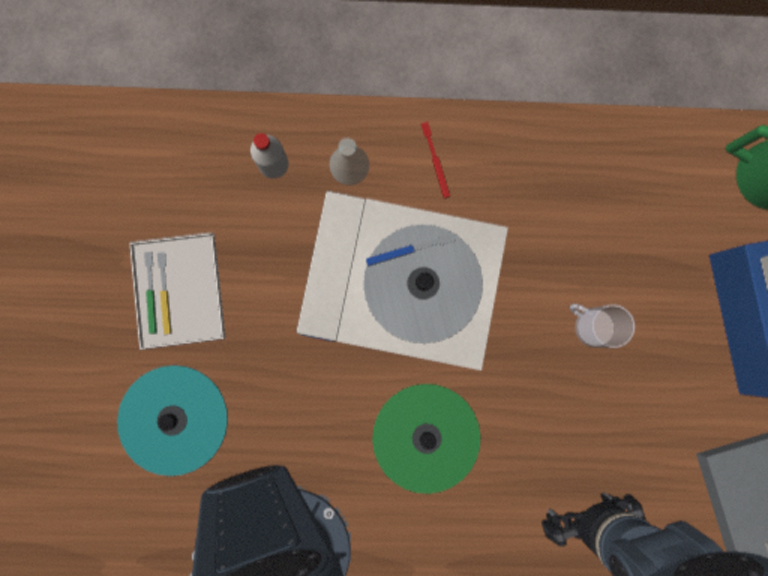

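View pics/scene0.png

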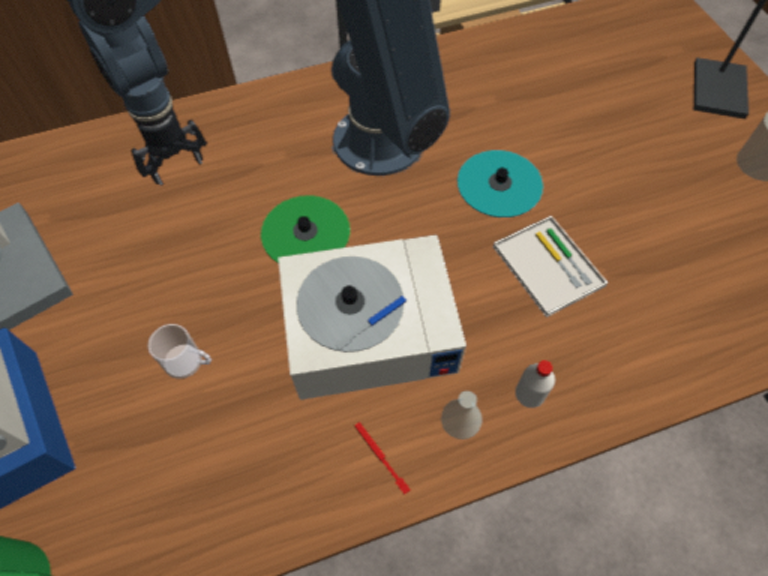

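The top view (1.5x) shows the blue spatula running from its handle end (367,262) through the junction (413,248) to the tip (~456,239). The knob is at (424,282) and the tray corners are (130,242), (212,234), (223,340) and (141,349). The tray handles point toward the robot, and the empty half is on the image right.

```bash
python3 - <<'E'
from h import *
u=lambda *p:np.array(p)/1.5
np.set_printoptions(precision=4,suppress=True)
sp=ray("top",u((367,262),(413,248),(456,239)),[.165,.165,.159]);print("sp",sp)
d=sp[1]-sp[0];print("handle ang",np.degrees(np.arctan2(d[1],d[0])),"len",np.linalg.norm(d)); d=sp[2]-sp[0];print(np.degrees(np.arctan2(d[1],d[0])),np.linalg.norm(d))
print("knob",ray("top",u((424,282)),.196), "lidcenter",ray("top",u((423.5,284)),.156))
t=ray("top",u((130,242),(212,234),(223,340),(141,349)),.018);print("tray",t,t.mean(0))
x=(t[0]+t[1]-t[2]-t[3]);print("tray x ang",np.degrees(np.arctan2(x[1],x[0])),np.linalg.norm(x)/2)
a=np.arctan2(x[1],x[0]);c=t.mean(0);print("free",c[:2]-.04*np.array([-np.sin(a),np.cos(a)]),"grip",c[:2]-.04*np.array([-np.sin(a),np.cos(a)])-.02*np.array([np.cos(a),np.sin(a)]))
s=bot.get_state();r=R.from_quat(s["eef_rot"]).as_matrix();print(r)
# scene check
print("scene",ray("scene",u((349,295)),.19),ray("scene",u((405,300),(370,322)),.165))
print("bottle/flask",ray("top",u((272,165),(349,170),(605,327)),.05))
E
```

```text
sp [[ 0.5664 -0.1424  0.165 ]
 [ 0.5947 -0.2255  0.165 ]
 [ 0.6149 -0.3048  0.159 ]]
handle ang -71.18004798626355 len 0.08783148651865823
-73.35792887710782 0.1696253282187002
knob [[ 0.5295 -0.2442  0.196 ]] lidcenter [[ 0.5302 -0.2469  0.156 ]]
tray [[0.6133 0.3447 0.018 ]
 [0.6352 0.179  0.018 ]
 [0.4185 0.1458 0.018 ]
 [0.3959 0.3093 0.018 ]] [0.5157 0.2447 0.018 ]
tray x ang 8.977962710037923 0.219700040228819
free [0.522  0.2052] grip [0.5022 0.2021]
[[ 0.3029 -0.0004  0.953 ]
 [-0.953   0.0012  0.3029]
 [-0.0013 -1.      0.    ]]
scene [[ 0.5374 -0.2467  0.19  ]] [[ 0.5727 -0.1413  0.165 ]
 [ 0.5956 -0.2236  0.165 ]]
bottle/flask [[ 0.7748  0.0568  0.05  ]
 [ 0.7699 -0.0994  0.05  ]
 [ 0.4654 -0.6239  0.05  ]]
```

```bash
cat >> h.py <<'E'
def go(pos,ang):
    "tool-down target: TCP pos, heading (deg) of tool x"
    s=bot.get_state();r=R.from_quat(s["eef_rot"]).as_matrix();a=np.radians(ang)
    x=np.array([np.cos(a),np.sin(a),0]);y=np.array([0,0,-1.]);T=np.column_stack([x,y,np.cross(x,y)])
    print("slide",np.round(100*r.T@(np.array(pos)-s["ee_pos"]),2),"dr",np.round(R.from_matrix(r.T@T).as_rotvec(),3))
E
python3 - <<'E'
from h import *
go((.588,-.204,.42),17.5)
E
```

```text
slide [-15.23  -1.56  49.86] dr [-1.000e-03 -1.568e+00 -1.000e-03]
```

servo_tool --steps '[{"slide":[-15.2,-1.6,49.9],"dr":[0,-1.57,0]},{"slide":[-15.2,-1.6,49.9],"dr":[0,-1.57,0]},{"slide":[-15.2,-1.6,49.9],"dr":[0,-1.57,0]},{"slide":[-15.2,-1.6,49.9],"dr":[0,-1.57,0]},{"slide":[-15.2,-1.6,49.9],"dr":[0,-1.57,0]},{"slide":[-15.2,-1.6,49.9],"dr":[0,-1.57,0]},{"slide":[-15.2,-1.6,49.9],"dr":[0,-1.57,0]},{"slide":[-15.2,-1.6,49.9],"dr":[0,-1.57,0]}]' --gripper 0.5

```text
clock: 0.77
ee_pos: [0.4347, -0.3096, 0.4148]
eef_rot: [-0.701, 0.091, -0.09, 0.701]
force: [1.1, -1.4, 0.6]
width: 0.0426
```

```bash
python3 - <<'E'
from h import *
go((.588,-.204,.42),17.5)
E
```

```text
slide [12.14 -0.52 14.11] dr [-0.    -0.562 -0.   ]
```

servo_tool --steps '[{"slide":[12.1,-0.5,14.1],"dr":[0,-0.56,0]},{"slide":[12.1,-0.5,14.1],"dr":[0,-0.56,0]},{"slide":[12.1,-0.5,14.1],"dr":[0,-0.56,0]},{"slide":[12.1,-0.5,14.1],"dr":[0,-0.56,0]},{"slide":[12.1,-0.5,14.1],"dr":[0,-0.56,0]},{"slide":[12.1,-0.5,14.1],"dr":[0,-0.56,0]},{"slide":[12.1,-0.5,14.1],"dr":[0,-0.56,0]},{"slide":[12.1,-0.5,14.1],"dr":[0,-0.56,0]}]'

```text
clock: 1.43
ee_pos: [0.5864, -0.2067, 0.4195]
eef_rot: [-0.699, -0.104, 0.105, 0.7]
force: [-0.7, -0.2, 0.5]
width: 0.0429
```

```bash
python3 - <<'E'
from h import *
s=bot.get_state();save("wrist","pics/w1.png",s=1.5)
print(s["ee_pos"],s["joints"]);go((.588,-.204,.333),17.5)
E
```

```text
[ 0.5864311  -0.20671313  0.41947928] [-3.38850196e-01  4.06292428e-01  2.69597551e-01  1.43531214e+00
 -2.06242569e-04  9.36051557e-01]
slide [0.28 8.67 0.24] dr [-0.    -0.01  -0.001]
```

View pics/w1.png

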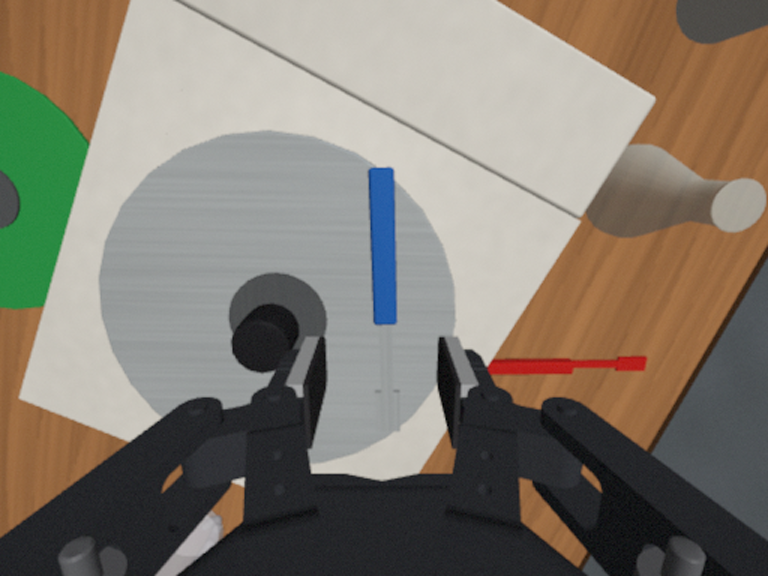

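The wrist view shows the handle from (381,168) to (385,324), the tip at about (392,430) and the knob at (265,338). I'll refine the positions from these.

```bash
python3 - <<'E'
from h import *
s=bot.get_state();np.set_printoptions(precision=4,suppress=True)
u=lambda *p:np.array(p)/1.5
p=ray("wrist",u((381,169),(384.5,323),(264,340)),[.168,.168,.196],s);print(p)
d=p[1]-p[0];l=np.linalg.norm(d);d/=l;print(l,np.degrees(np.arctan2(d[1],d[0])))
g=(p[0]+.065*d+p[1]-.025*d)/2;print("grip",g)
go((g[0],g[1],.333),90+np.degrees(np.arctan2(d[1],d[0])))
E
```

```text
[[ 0.567  -0.1406  0.168 ]
 [ 0.5943 -0.2236  0.168 ]
 [ 0.5335 -0.2399  0.196 ]]
0.08740704040036966 -71.76827405711317
grip [ 0.5869 -0.2011  0.168 ]
slide [0.26 8.67 0.55] dr [-0.    -0.023 -0.001]
```

servo_tool --steps '[{"slide":[0.3,2.5,0.5],"dr":[0,-0.02,0]},{"slide":[0.3,5.0,0.5],"dr":[0,-0.02,0]},{"slide":[0.3,7.0,0.5],"dr":[0,-0.02,0]},{"slide":[0.3,8.0,0.5],"dr":[0,-0.02,0]},{"slide":[0.3,8.6,0.5],"dr":[0,-0.02,0]},{"slide":[0.3,8.6,0.5],"dr":[0,-0.02,0]},{"slide":[0.3,8.6,0.5],"dr":[0,-0.02,0]}]'

```text
clock: 2.07
ee_pos: [0.5882, -0.2014, 0.3349]
eef_rot: [0.698, 0.112, -0.111, -0.698]
force: [-0.8, 0.4, -0.2]
width: 0.0428
```

servo_tool --steps '[{"slide":[0,0,0],"dr":[0,0,0]},{"slide":[0,0,0],"dr":[0,0,0]},{"slide":[0,0,0],"dr":[0,0,0]},{"slide":[0,0,0],"dr":[0,0,0]},{"slide":[0,0,0],"dr":[0,0,0]},{"slide":[0,0,0],"dr":[0,0,0]}]' --gripper 0 --force 30

```text
clock: 2.57
ee_pos: [0.5885, -0.201, 0.3351]
eef_rot: [0.699, 0.112, -0.111, -0.698]
force: [-0.6, -0.7, 5.8]
width: 0.0128
```

servo_tool --steps '[{"slide":[0,-0.5,0],"dr":[0,0,0]},{"slide":[0,-1.5,0],"dr":[0,0,0]},{"slide":[0,-3,0],"dr":[0,0,0]},{"slide":[0,-5,0],"dr":[0,0,0]},{"slide":[0,-7,0],"dr":[0,0,0]},{"slide":[0,-7,0],"dr":[0,0,0]},{"slide":[0,-7,0],"dr":[0,0,0]}]'

```text
clock: 3.15
ee_pos: [0.5885, -0.2009, 0.4056]
eef_rot: [0.699, 0.113, -0.111, -0.698]
force: [0.1, 0.3, -1.0]
width: 0.0129
```

```bash
python3 - <<'E'
from h import *
s=bot.get_state();save("wrist","pics/w2.png",s=1.5)
print(s["force"],s["ft_torque"],s["width"],s["ee_pos"]);go((.5025,.202,.405),99)
E
```

```text
[ 0.10051876  0.31432055 -0.96349416] [-0.05679078  0.009286   -0.0408973 ] 0.012855987789176689 [ 0.58853873 -0.2008941   0.40560377]
slide [ 4.41 -0.08 40.95] dr [ 1.000e-03 -1.411e+00  0.000e+00]
```

View pics/w2.png

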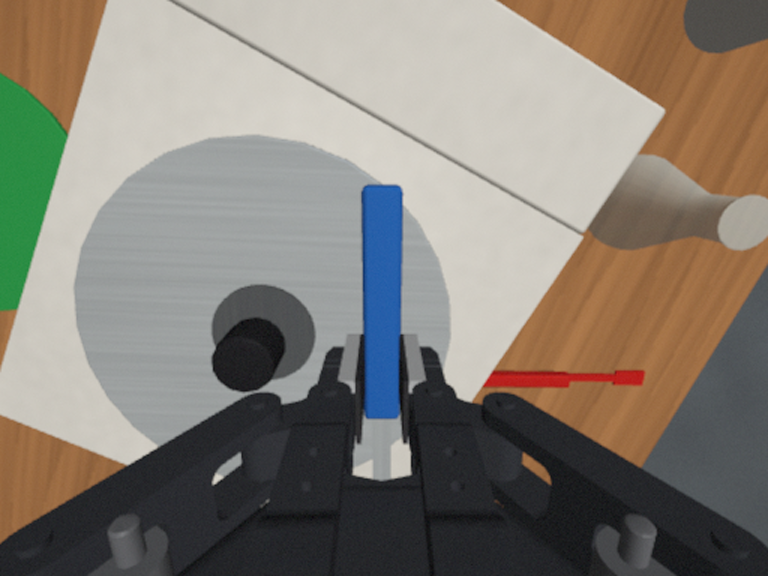

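The spatula is held straight, with the handle top end at (382,187) and the blade hidden by the gripper. I'll check how far along the handle the grip sits, then carry it over.

```bash
python3 - <<'E'
from h import *
s=bot.get_state()
p=ray("wrist",np.array([(382,186)])/1.5,.2386,s)[0];r=R.from_quat(s["eef_rot"]).as_matrix()
print(r.T@(p-s["ee_pos"]))
E
```

```text
[0.00165047 0.16571291 0.0656197 ]
```

servo_tool --steps '[{"slide":[0.4,0,3.0],"dr":[0,-0.1,0]},{"slide":[0.8,0,7.0],"dr":[0,-0.22,0]},{"slide":[1.2,0,11.0],"dr":[0,-0.34,0]},{"slide":[1.6,0,15.0],"dr":[0,-0.46,0]},{"slide":[2.0,0,19.0],"dr":[0,-0.58,0]},{"slide":[2.4,0,23.0],"dr":[0,-0.7,0]},{"slide":[2.8,0,26.0],"dr":[0,-0.82,0]},{"slide":[3.2,0,29.0],"dr":[0,-0.94,0]}]'

```text
clock: 3.87
ee_pos: [0.5272, 0.0865, 0.4031]
eef_rot: [-0.57, -0.417, 0.418, 0.571]
force: [0.8, -0.3, -0.2]
width: 0.0127
```

```bash
python3 - <<'E'
from h import *
go((.5025,.202,.30),99)
E
```

```text
slide [10.27 10.32  5.83] dr [-0.002 -0.464 -0.   ]
```

servo_tool --steps '[{"slide":[2.5,1.0,1.5],"dr":[0,-0.1,0]},{"slide":[5.5,3.0,3.0],"dr":[0,-0.2,0]},{"slide":[8,5.5,4.6],"dr":[0,-0.3,0]},{"slide":[10.3,8.5,5.8],"dr":[0,-0.4,0]},{"slide":[10.3,10.3,5.8],"dr":[0,-0.465,0]},{"slide":[10.3,10.3,5.8],"dr":[0,-0.465,0]},{"slide":[10.3,10.3,5.8],"dr":[0,-0.465,0]}]'

```text
clock: 4.45
ee_pos: [0.5043, 0.2005, 0.2999]
eef_rot: [-0.461, -0.535, 0.537, 0.462]
force: [-0.1, 0.2, -0.2]
width: 0.0126
```

```bash
python3 - <<'E'
from h import *
s=bot.get_state();save("wrist","pics/w3.png",s=1.5)
print(s["force"],s["width"],s["ee_pos"],s["joints"]);go((.5025,.202,.184),99)
E
```

```text
[-0.0646932   0.21825223 -0.23573718] 0.012588988060459369 [0.5042571  0.20049948 0.29992371] [ 3.78462959e-01  3.24865015e-01 -1.67998712e-01  1.08129905e+00
 -6.31352725e-05  2.28809308e-01]
slide [ 0.21 11.72  0.21] dr [-0.001 -0.009 -0.   ]
```

View pics/w3.png

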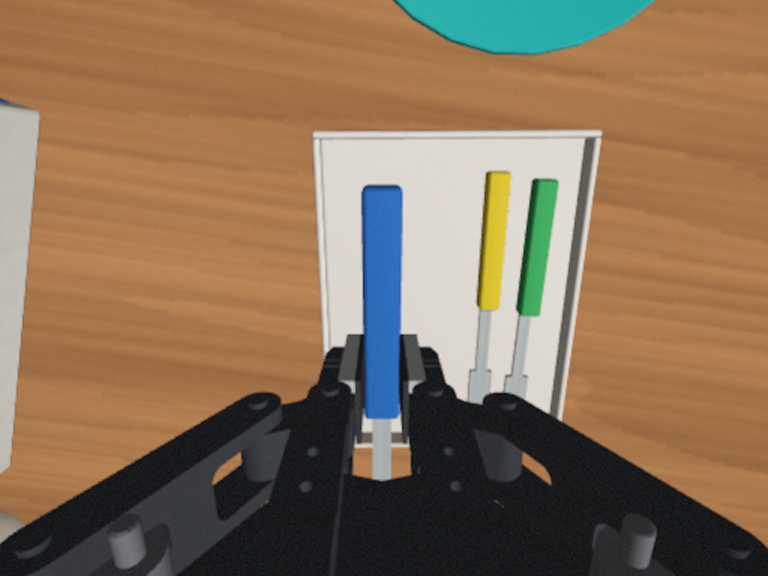

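The held spatula runs parallel to the tray, with its handle toward the same end. The tray's handle-end corners are at (315,133) and (601,132), and I'll check the position from them.

```bash
python3 - <<'E'
from h import *
s=bot.get_state()
a,b=ray("wrist",np.array([(315,132.5),(601,131.5)])/1.5,.018,s);yv=(b-a)[:2];L=np.linalg.norm(yv);yv/=L;xv=np.array([yv[1],-yv[0]])
ang=np.degrees(np.arctan2(xv[1],xv[0]));c=((a+b)/2)[:2]+.11*xv
g=c-.04*yv-.02*xv
print(a,b,L,ang,"center",c,"grip",g);go((*g,.184),90+ang)
E
```

```text
[0.42423814 0.14991688 0.018     ] [0.3989061 0.315829  0.018    ] 0.16783486961271507 8.681076182286025 center [0.52031194 0.24947571] grip [0.50657844 0.20691528]
slide [ 0.64 11.72 -0.27] dr [-0.001 -0.003 -0.   ]
```

servo_tool --steps '[{"slide":[0.4,2.5,0],"dr":[0,0,0]},{"slide":[0.4,5.0,0],"dr":[0,0,0]},{"slide":[0.4,7.5,0],"dr":[0,0,0]},{"slide":[0.4,9.5,0],"dr":[0,0,0]},{"slide":[0.4,10.5,0],"dr":[0,0,0]},{"slide":[0.4,11.2,0],"dr":[0,0,0]},{"slide":[0.4,11.6,0],"dr":[0,0,0]},{"slide":[0.4,11.6,0],"dr":[0,0,0]}]'

```text
clock: 5.17
ee_pos: [0.5048, 0.2043, 0.1854]
eef_rot: [0.461, 0.536, -0.536, -0.461]
force: [0.7, -0.3, 0.3]
width: 0.013
```

servo_tool --steps '[{"slide":[0,0,0],"dr":[0,0,0]},{"slide":[0,0.1,0],"dr":[0,0,0]},{"slide":[0,0.1,0],"dr":[0,0,0]}]'

```text
clock: 5.42
ee_pos: [0.5046, 0.2046, 0.1847]
eef_rot: [0.461, 0.537, -0.536, -0.461]
force: [0.8, 0.6, -0.7]
width: 0.0128
```

servo_tool --steps '[{"slide":[0,0.1,0],"dr":[0,0,0]},{"slide":[0,0.15,0],"dr":[0,0,0]},{"slide":[0,0.2,0],"dr":[0,0,0]},{"slide":[0,0.2,0],"dr":[0,0,0]}]'

```text
clock: 5.75
ee_pos: [0.5044, 0.2046, 0.1831]
eef_rot: [0.461, 0.537, -0.536, -0.461]
force: [-2.0, -0.8, 11.8]
width: 0.0125
```

Contact is at 12 N, so the spatula is on the tray floor. Releasing.

servo_tool --steps '[{"slide":[0,-0.05,0],"dr":[0,0,0]},{"slide":[0,-0.05,0],"dr":[0,0,0]},{"slide":[0,-0.05,0],"dr":[0,0,0]},{"slide":[0,-0.05,0],"dr":[0,0,0]},{"slide":[0,-0.05,0],"dr":[0,0,0]},{"slide":[0,-0.05,0],"dr":[0,0,0]}]' --gripper 0.4

```text
clock: 6.25
ee_pos: [0.5043, 0.2045, 0.1823]
eef_rot: [-0.461, -0.536, 0.536, 0.461]
force: [-0.7, 0.6, -0.0]
width: 0.034
```

servo_tool --steps '[{"slide":[0,-1,0],"dr":[0,0,0]},{"slide":[0,-3,0],"dr":[0,0,0]},{"slide":[0,-6,0],"dr":[0,0,0]},{"slide":[0,-10,0],"dr":[0,0,0]},{"slide":[0,-14,0],"dr":[0,0,0]},{"slide":[0,-18,0],"dr":[0,0,0]},{"slide":[0,-22,0],"dr":[0,0,0]},{"slide":[0,-22,0],"dr":[0,0,0]}]'

```text
clock: 6.92
ee_pos: [0.505, 0.2047, 0.4111]
eef_rot: [0.463, 0.54, -0.533, -0.459]
force: [0.2, 0.6, -0.4]
width: 0.0345
```

```bash
python3 - <<'E'
from h import *
s=bot.get_state();save("wrist","pics/w4.png",s=1.5)
print(s["width"],s["ee_pos"],s["joints"]);go((.532,-.243,.42),17.5)
E
```

```text
0.034523848213131945 [0.50496864 0.20473532 0.4111344 ] [3.85160959e-01 2.65104888e-01 3.96908558e-02 1.33379971e+00
 1.13012401e-04 2.33961820e-01]
slide [-44.66  -1.36   4.04] dr [0.005 1.417 0.007]
```

View pics/w4.png

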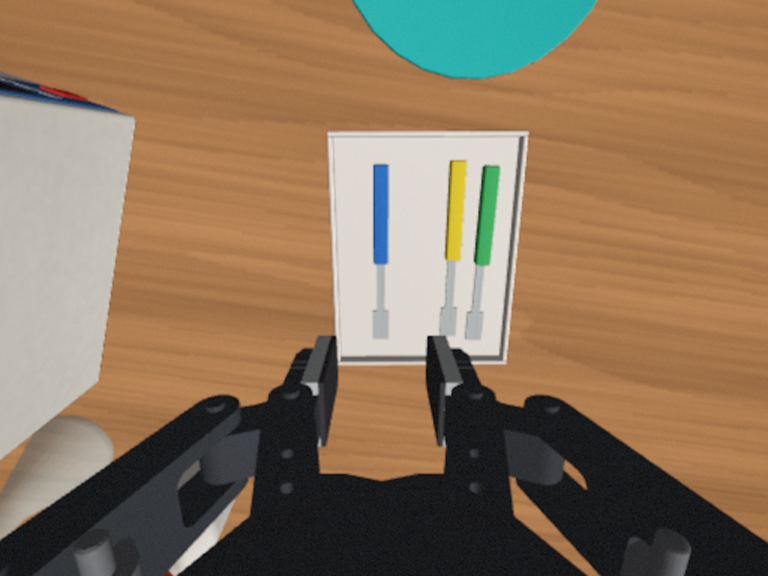

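The spatula is flat in the empty half and parallel, with its handle end (381,165) up like the others. Next is the lid.

servo_tool --steps '[{"slide":[-4,-1.4,0.4],"dr":[0,0.12,0]},{"slide":[-8,-1.4,0.8],"dr":[0,0.24,0]},{"slide":[-12,-1.4,1.2],"dr":[0,0.36,0]},{"slide":[-16,-1.4,1.6],"dr":[0,0.48,0]},{"slide":[-20,-1.4,2],"dr":[0,0.6,0]},{"slide":[-24,-1.4,2.4],"dr":[0,0.72,0]},{"slide":[-28,-1.4,2.8],"dr":[0,0.84,0]},{"slide":[-32,-1.4,3],"dr":[0,0.96,0]}]' --gripper 0.75

```text
clock: 7.63
ee_pos: [0.522, -0.1183, 0.4162]
eef_rot: [-0.657, -0.261, 0.261, 0.657]
force: [1.6, 1.0, -0.2]
width: 0.0637
```

```bash
python3 - <<'E'
from h import *
go((.532,-.243,.42),17.5)
E
```

```text
slide [-7.83 -0.38 -9.76] dr [-0.001  0.451 -0.001]
```

servo_tool --steps '[{"slide":[-2.5,-0.4,-3],"dr":[0,0.11,0]},{"slide":[-5,-0.4,-6],"dr":[0,0.22,0]},{"slide":[-7,-0.4,-8.6],"dr":[0,0.33,0]},{"slide":[-7.8,-0.4,-9.8],"dr":[0,0.45,0]},{"slide":[-7.8,-0.4,-9.8],"dr":[0,0.45,0]},{"slide":[-7.8,-0.4,-9.8],"dr":[0,0.45,0]},{"slide":[-7.8,-0.4,-9.8],"dr":[0,0.45,0]}]'

```text
clock: 8.22
ee_pos: [0.5338, -0.2405, 0.4201]
eef_rot: [-0.698, -0.111, 0.111, 0.699]
force: [-0.1, -0.1, 0.2]
width: 0.0642
```

```bash
python3 - <<'E'
from h import *
s=bot.get_state();save("wrist","pics/w5.png",s=1.5)
print(s["width"],s["ee_pos"])
E
```

```text
0.0641731344911723 [ 0.53379064 -0.24051317  0.42006393]
```

View pics/w5.png

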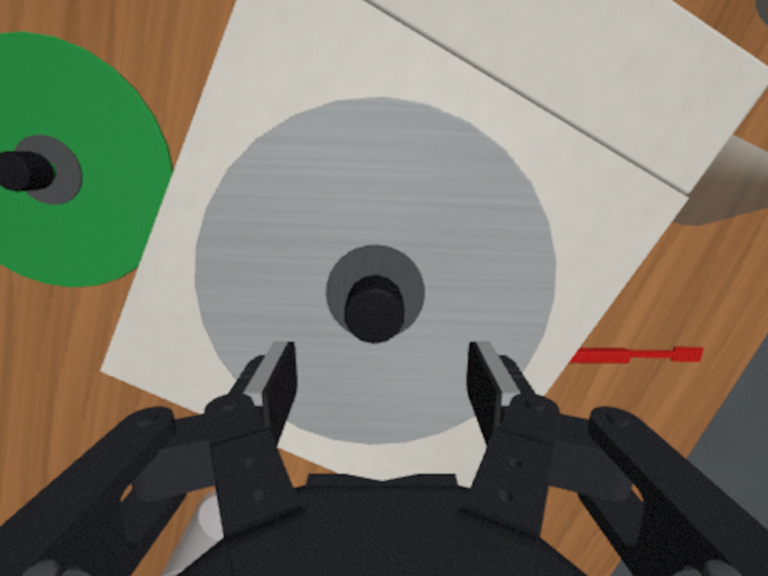

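The knob top is centred at about (374,312), nearly on the gripper's midline at (381).

```bash
python3 - <<'E'
from h import *
s=bot.get_state()
k=ray("wrist",np.array([(374,311)])/1.5,.196,s)[0]
c=ray("wrist",np.array([(375.5,264)])/1.5,.156,s)[0]
print(k,c);go((k[0],k[1],.337),17.5+.6)
E
```

```text
[ 0.53156637 -0.24090511  0.196     ] [ 0.52728412 -0.22697179  0.156     ]
slide [-0.24  8.33 -0.01] dr [-0.001 -0.001 -0.   ]
```

servo_tool --steps '[{"slide":[-0.3,2.0,-0.1],"dr":[0,0,0]},{"slide":[-0.3,4.5,-0.1],"dr":[0,0,0]},{"slide":[-0.3,6.5,-0.1],"dr":[0,0,0]},{"slide":[-0.3,7.6,-0.1],"dr":[0,0,0]},{"slide":[-0.3,8.3,-0.1],"dr":[0,0,0]},{"slide":[-0.3,8.3,-0.1],"dr":[0,0,0]},{"slide":[-0.3,8.3,-0.1],"dr":[0,0,0]}]'

```text
clock: 8.85
ee_pos: [0.5317, -0.2423, 0.3379]
eef_rot: [-0.698, -0.111, 0.11, 0.698]
force: [-0.9, 0.6, 0.4]
width: 0.0641
```

servo_tool --steps '[{"slide":[0,0,0],"dr":[0,0,0]},{"slide":[0,0,0],"dr":[0,0,0]},{"slide":[0,0,0],"dr":[0,0,0]},{"slide":[0,0,0],"dr":[0,0,0]},{"slide":[0,0,0],"dr":[0,0,0]},{"slide":[0,0,0],"dr":[0,0,0]},{"slide":[0,0,0],"dr":[0,0,0]},{"slide":[0,0,0],"dr":[0,0,0]}]' --gripper 0 --force 90

```text
clock: 9.52
ee_pos: [0.5315, -0.2431, 0.3387]
eef_rot: [0.699, 0.11, -0.109, -0.698]
force: [-2.3, 0.8, 5.5]
width: 0.0297
```

servo_tool --steps '[{"slide":[0,-0.3,0],"dr":[0,0,0]},{"slide":[0,-0.7,0],"dr":[0,0,0]},{"slide":[0,-1.2,0],"dr":[0,0,0]},{"slide":[0,-1.8,0],"dr":[0,0,0]},{"slide":[0,-2.4,0],"dr":[0,0,0]},{"slide":[0,-3.0,0],"dr":[0,0,0]},{"slide":[0,-3.0,0],"dr":[0,0,0]}]'

```text
clock: 10.1
ee_pos: [0.5318, -0.2431, 0.369]
eef_rot: [0.699, 0.11, -0.109, -0.698]
force: [0.8, -1.2, -4.5]
width: 0.0297
```

```bash
python3 - <<'E'
from h import *
s=bot.get_state();print(s["force"],s["ft_torque"],s["width"],s["ee_pos"])
save("scene","pics/s2.png",(120,80,450,320),2.4)
E
```

```text
[ 0.78266215 -1.15685149 -4.54683676] [-0.04309156 -0.03303661 -0.00672666] 0.02974232501914954 [ 0.53183389 -0.24314135  0.36897911]
```

View pics/s2.png

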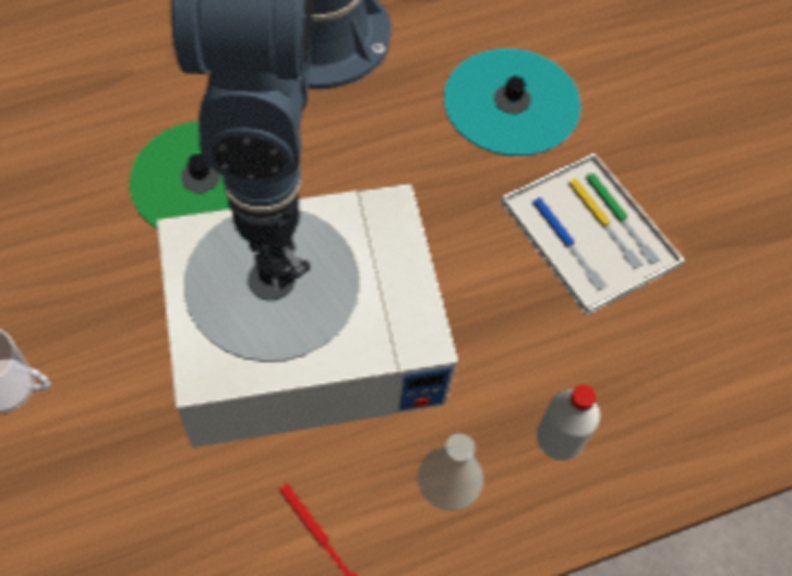

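The lid hangs from the fingers and looks level around (270,285), weighing 4.5 N. The spatula lies in the tray. Raising the lid to full height.

servo_tool --steps '[{"slide":[0,-1.0,0],"dr":[0,0,0]},{"slide":[0,-2.5,0],"dr":[0,0,0]},{"slide":[0,-4.0,0],"dr":[0,0,0]},{"slide":[0,-5.5,0],"dr":[0,0,0]},{"slide":[0,-6.8,0],"dr":[0,0,0]},{"slide":[0,-7.6,0],"dr":[0,0,0]},{"slide":[0,-8.0,0],"dr":[0,0,0]},{"slide":[0,-8.0,0],"dr":[0,0,0]}]'

```text
clock: 10.82
ee_pos: [0.5316, -0.243, 0.4482]
eef_rot: [0.699, 0.11, -0.11, -0.698]
force: [-0.3, -1.0, -4.1]
width: 0.0301
```

servo_tool --steps '[{"slide":[0,0,0],"dr":[0,0,0]},{"slide":[0,0,0],"dr":[0,0,0]},{"slide":[0,0,0],"dr":[0,0,0]},{"slide":[0,0,0],"dr":[0,0,0]},{"slide":[0,0,0],"dr":[0,0,0]},{"slide":[0,0,0],"dr":[0,0,0]},{"slide":[0,0,0],"dr":[0,0,0]},{"slide":[0,0,0],"dr":[0,0,0]}]'

```text
clock: 11.48
ee_pos: [0.5315, -0.243, 0.4474]
eef_rot: [-0.698, -0.11, 0.11, 0.699]
force: [-0.3, 0.5, -5.3]
width: 0.0298
```

```bash
python3 - <<'E'
from h import *
s=bot.get_state();print(s["clock"],s["force"],s["ft_torque"],s["width"],s["ee_pos"],abs(s["dq"]).max())
save("scene","pics/s3.png",(120,80,450,320),2.4)
E
```

```text
11.4833 [-0.29386779  0.45587504 -5.31923513] [0.03323182 0.04109895 0.00641825] 0.02976975450171767 [ 0.53152514 -0.24299708  0.44735997] 0.0016536567689425874
```

View pics/s3.png

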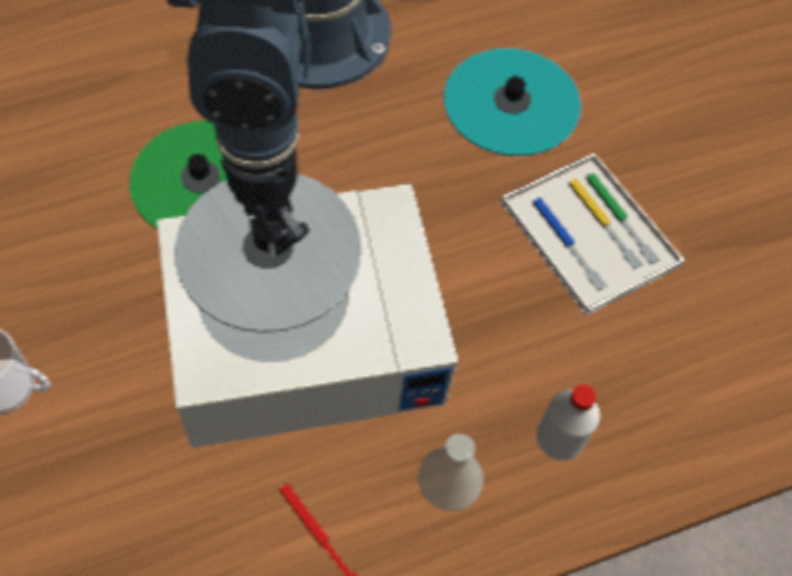

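The lid is held level above the opening, centred at about (268,250), and the arm is still.

```bash
python3 -c "
from station import bot
print(bot.finish_job())"
```

```text
the job is handed in; nothing more can be done
None
```

I moved the blue spatula into the tray's empty half, then lifted the steel lid by its knob. I handed the job in at about 11.5 s of the 56 s allowed; `finish_job` gives no verdict.

- **Spatula:** it was set down on the tray floor with a 12 N touch and released. The wrist and scene pictures show it flat and parallel with the other two, handle at the same end.
- **Lid:** it is held at 90 N grip, about 11 cm above its shut position, so its plug is about 10 cm clear of the bath. It looks level and straight above the opening. The measured load is about 5 N, roughly the lid's weight, and the arm is still (joint speeds under 0.002 rad/s).
- **Other items:** in the last scene picture the other spatulas, the flask and the wash bottle look unmoved. The jug is only partly in view there, but the arm never went near it.

Some measurements disagreed slightly. The tray centre from the top and wrist cameras differed by about 5 mm, so I used a value between the two. The closed finger readings were 1 to 2 mm under the stated widths (12.8 mm for the 14 mm handle, 29.7 mm for the 32 mm knob). No check failed, though I judged the lid's level only by eye.

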